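# Hold the recessed reset button of the roller-door control box

## Task

A remote for the roller door has been lost, so clear the memory of the door's control box that lies on the bench: take the slim tester screwdriver out of the screwdriver rack, reach its blade down through the small round hole next to the box's lamp lens, and press the reset button at the bottom of that hole fully down. Hold it down for at least three seconds and finish still gripping the tester with the button held down. Do not press the button in the other hole, and leave the other tools and things on the bench where they are.

Things in the scene. Friction and masses are not known exactly. Their poses are not given: they have to be found in the camera images.
- tester_grip (a point): centre of the tester screwdriver's straight white handle (15 mm in diameter, 60 mm long, 10 mm steel cap on top), the point to grip; z runs up the tool. The tester is the slimmest of the three tools standing blade down in the rack: round, 167 mm long, 35 g. Below the handle: flat guard 24 mm across, 4 mm thick, resting on the rack; neck 14 mm, 22 mm long, in the rack's hole; then the blade
- tester_tip (a point): end of the tester's blade, on its axis, 131 mm below tester_grip (15 mm above the bench while in the rack). The blade is straight and round, 6 mm in diameter, 75 mm long, its last 3 mm narrowing to 4 mm
- rack_top (a point): middle of the upper face of the grey screwdriver rack (100 x 260 x 112 mm, fixed), 112 mm above the bench. x across the rack, y along its row of four 16 mm square holes at y = -90, -30, 30, 90 mm through its 22 mm thick, 60 mm wide top board. Three tools stand in the holes at -90, -30, 30 mm, in any order. A tool rises 97 mm before its tip clears the board, 160 mm to clear the other handles
- control_box: white roller-door control box, fixed face up: 130 (x) x 210 (y) x 60 mm high, origin under its middle, z up. A service strip along its -x side has two equal holes ringed in black at x = -36, y = 30 (reset) and y = -30 mm (limits). A clear dome, the lamp lens (14 mm, 7 mm proud), is beside the reset hole at x = -36, y = 68 mm. Three black rectangular keys, 6 mm proud, at x = 22 mm. It runs on its own battery
- reset_hole (a point): the centre of the mouth of the reset hole, flush with the box's upper face, 60 mm above the bench; the hole is 12 mm in diameter, straight, upright, through a wall 20 mm thick, with the button below it. Axes as the box's
- reset_button (a joint): travel in m of the white reset button (14 mm in diameter): 0 released, 0.005 fully down, at a firm stop. Its flat top is 22 mm below the hole's mouth when released; a spring pushes back with 1.5 N at first, 4.5 N fully down
- limit_button (a joint): travel of the same kind of button in the other hole (0 released, 0.005 down), not to be pressed
- nut_driver_mid (a point): middle of the fat waisted black handle (32 mm) of the nut driver, which stands in the rack; its top is 60 mm above the rack's top board
- stout_driver_mid (a point): middle of the fat wooden handle (34 mm) of the stout screwdriver, which stands in the rack; its top is 55 mm above the rack's top board
- dump_truck: red plastic toy dump truck, 175 x 95 x 100 mm, origin under its middle, loose
- hard_hat: yellow toy hard hat, 174 mm across, 90 mm high, origin under its middle, loose
- cup: aluminium cup, 72 mm across, 85 mm high, origin under its middle, loose
- toy_screwdriver: wooden toy screwdriver lying on the bench, 170 mm long, loose
- remote: black key-fob remote with four keys lying on the bench, 66 x 36 x 14 mm, loose
- padlock: brass padlock lying on the bench, 75 x 46 x 18 mm, loose

How it is judged (in metres and radians):
On the way, in this order (a step that is already met when the one before it is completed fails the run):
1. the tester is drawn up out of the rack in the gripper, its tip above the rack's top (height (world z) of tester_tip above 0.112 m and contact force between the fingers and tester above 1 N), for 0.1 s.
2. the tester, through the hole, holds the reset button down for three seconds (value of joint reset_button above 0.0035 m and contact force between tester and reset_button above 0.5 N and contact force between the fingers and tester above 1 N and horizontal distance between tester_tip and reset_hole below 0.006 m and z of tester_tip in the frame of control_box below 0.037 m), for 3 s.
At the end, for the whole second after the job is handed in: After 3 s of pressing, the gripped tester (grip over 1 N), its tip in the reset hole (within 6 mm of the axis, 23 mm or more below the mouth), still holds the reset button down by over 3.5 of its 5 mm; the limit button is up (under 1 mm) and all other things within 30 mm of their starts (all of step 2 and value of joint limit_button below 0.001 m and distance of each of dump_truck, hard_hat, cup, toy_screwdriver, remote, padlock, nut_driver_mid, stout_driver_mid from where it was at the start of the episode below 0.03 m); the arm keeps its last pose, push and grip.
It fails at once if the button in the other hole is pressed (value of joint limit_button above 0.0025 m).
It fails at once if another tool or thing on the bench is moved by more than 30 mm (distance of any of dump_truck, hard_hat, cup, toy_screwdriver, remote, padlock, nut_driver_mid, stout_driver_mid from where it was at the start of the episode above 0.03 m).
It also fails if it takes over 51 s, if anything falls off the work surface, if the arm or the gripper's body presses on something with over 40 N, if the wrist force passes 120 N, or if a joint passes its speed limit or range.

## Robot

A 6-joint arm with a two-finger parallel gripper is mounted at the origin on the work surface. World frame = base frame: x ahead of the robot, y to its left, z up, the work surface at z = 0. Lengths are in mm, angles in rad, forces in N, time in s.
With the tool pointing down it reaches from about 375 to 975 mm from the base axis. Payload 3.8 kg.
Tool frame: the origin (TCP) lies between the finger pads; the fingertips stand 8 mm ahead of it and the grasp point (between the pads) lies 11 mm behind it; z points along the fingers, y is the direction in which the jaws open and shut (so a half turn about z gives the same grasp; the last joint's range is limited). The gripper opens to 85 mm and grips with 20 to 120 N. Pads are 22 mm wide; open, the fingers measure 114 mm over their backs; the gripper's body (76 mm by 85 mm) begins 54 mm behind the grasp point. The pads swing forward as they close: fully open they stand 13 mm farther back than shut.
Start: joints at [-1.336, 0.264, 1.604, -0, 1.274, -0.037], TCP at [181.209, -650.216, 209.58] pointing down, gripper open.
Joint ranges: [-2.63, 2.63], [-0.94, 2.18], [0.31, 2.57], [-1.31, 4.45], [0, 2.66], [-2.55, 2.55]. Speed limits (rad/s): [2.57, 2.57, 3.14, 3.14, 3.14, 3.14].

## Interface

Orientations are given as a rotation vector (axis times angle).
In Python, from workcell import observe, optics, robot gives the robot as it stands.
- The arm moves only by the tool servo_tool, never from a script. Its argument "series" is a list that holds one entry, the list of rows, each a list of 4 numbers: the shift along the tool's x, y, z in mm, then the turn about the tool's z in rad. In form: [[[dx, dy, dz, roll], ...]]. A call has exactly 8 rows; each row shifts and turns the commanded pose from where the row before left it, along the tool's axes as they then stand; what a row does not reach is not made up. A row lasts 1/8 s, in which the tool goes at most 62.5 mm and 10.7 degrees, less where a joint would pass 70% of its speed; a pose out of reach is approached as far as the arm can. A call with a gripper value outside its range is refused whole. "grip" is the closure, from -1 (fully open) to 1 (shut), set as the call begins (left out, the last holds). The fingers move at their own pace and stop on an object; the grip force is fixed at half the most. Time passes only in rows, so rows that do not move let the fingers close, or fill a call up. It gives the time, the measured TCP pose, the force and the opening at its end, in the units of the state.
- observe(): the state, without advancing time (a new reading comes with each control period).
- optics.read_camera(name): name is "scene" or "side" or "wrist"; returns (picture, depth): 400x640x3 uint8, red, green, blue; 400x640 float32, mm along the optical axis (not along the pixel's ray), 0 where there is no reading.
- optics.get_calibration(name): a dict with "mtx" (3x3 intrinsics, pixels), "k1" (the pictures are not rectified: a ray, as slopes to the right and down, at radius r is drawn at 1 + k1 r^2 times it, then the intrinsics apply), "rvec" (rotation vector, rad) and "tvec" (3), from world to camera coordinates, as OpenCV has them. Camera axes: x right, y down, z forward; pixel columns grow to the right and rows downward; lengths in mm; the calibration is good to about 2 mm. A picture is of the moment at which its call begins: read the wrist's pose just before it. get_calibration takes no time and is no camera call; for the wrist camera it gives the pose at the moment of the call.
- robot.sign_off(): hands the job in, once; it reports no verdict.
The state is a dict: "time_s": time; "joint_pos": joint angles; "qd": joint speeds; "tau": joint torques, N m; "ee_pos": TCP position; "tcp_rot": TCP orientation; "wrist_force": force on the tool from outside, world axes, zero at the start; "torque": the same for the moment, N m; "width": opening from 0.0 (shut) to 1.0 (fully open).
Only numpy, scipy, OpenCV 4.12 (cv2) and the standard library are available. Lean on these libraries where they do the work, as an engineer would, in place of code of your own. Each camera call takes 0.05 s, during which the arm holds its last target.

## Working session

There is one attempt and no reset: what is moved stays moved. The work goes in short steps, Python scripts to look and compute and a tool call to move; the robot and the scene stay as the last step left them, time stands still between calls to the robot, and variables do not carry over. Pictures are saved under pics/ and viewed, and the job is handed in when it is done.

Besides the shell and the picture viewer there is one more tool, called after "Call:" by a JSON object that holds its "fn" and its "kwargs", one argument or row to a line. servo_tool: Moves the arm, as the interface text tells. Its arguments: {"type":"object","properties":{"series":{"type":"array"},"grip":{"type":"number"}},"required":["series"]}

```bash
mkdir -p pics; cat > h.py <<'E'
import numpy as np, cv2, pickle
from workcell import observe, optics, robot
def grab(n):
    c=optics.get_calibration(n); p,d=optics.read_camera(n)
    return p,d,c
def save(n,fn):
    p,d,c=grab(n); cv2.imwrite('pics/'+fn+'.png',p[:,:,::-1]); pickle.dump((p,d,c),open('pics/'+fn+'.pkl','wb')); return p,d,c
def load(fn): return pickle.load(open('pics/'+fn+'.pkl','rb'))
def ray(c,uv):
    K=np.array(c['mtx'],float);k1=c['k1']
    uv=np.array(uv,float).reshape(-1,1,2)
    s=cv2.undistortPoints(uv,K,np.array([k1,0,0,0,0.])).reshape(-1,2)
    R=cv2.Rodrigues(np.array(c['rvec'],float))[0];t=np.array(c['tvec'],float).ravel()
    o=-R.T@t; d=np.c_[s,np.ones(len(s))]@R
    return o,d
def onplane(c,uv,z):
    o,d=ray(c,uv); return o+d*((z-o[2])/d[:,2])[:,None]
def withdepth(c,uv,dep):
    o,d=ray(c,uv); return o+d*np.array(dep).reshape(-1,1)
def proj(c,P):
    return cv2.projectPoints(np.array(P,float).reshape(-1,1,3),np.array(c['rvec'],float),np.array(c['tvec'],float),np.array(c['mtx'],float),np.array([c['k1'],0,0,0,0.]))[0].reshape(-1,2)
E
python3 - <<'E'
from h import *
s=observe();print(s)
for n in ['scene','side','wrist']:
    p,d,c=save(n,n+'0'); R=cv2.Rodrigues(np.array(c['rvec'],float))[0];print(n,c,-R.T@np.array(c['tvec']).ravel(),R[2])
E
```

```text
{'time_s': 0.0, 'joint_pos': array([-1.33590338e+00,  2.64768705e-01,  1.60541547e+00, -3.31795860e-05,
        1.27371274e+00, -3.69068928e-02]), 'qd': array([1.60714506e-03, 9.45494571e-04, 6.97090406e-04, 1.23625934e-03,
       6.58974951e-05, 1.08282189e-03]), 'tau': array([ 1.30995204e-04, -5.15112627e+01, -3.67315400e+01, -4.58636521e-05,
        1.30497929e-02,  2.86337456e-05]), 'ee_pos': array([ 181.00868586, -649.43932172,  208.2292315 ]), 'tcp_rot': array([-3.11035574e+00, -4.25334138e-01,  4.06999851e-04]), 'wrist_force': array([0.98647223, 0.06036872, 0.10956629]), 'torque': array([ 0.02134626, -0.01020296,  0.02474465]), 'width': 0.9978917956092738}
scene {'mtx': array([[405.81702802,   0.        , 322.35465834],
       [  0.        , 405.81702802, 201.93378516],
       [  0.        ,   0.        ,   1.        ]]), 'k1': -0.011816606489484977, 'rvec': array([ 2.34473192,  0.56158029, -0.22271815]), 'tvec': array([-541.42592003, -125.88041895, 1307.5777075 ])} [ 928.3190874  -623.23709472  876.66787532] [-0.30900455  0.6013674  -0.73679946]
side {'mtx': array([[381.67904184,   0.        , 314.10824744],
       [  0.        , 381.67904184, 201.93443294],
       [  0.        ,   0.        ,   1.        ]]), 'k1': 0.026254457220099704, 'rvec': array([ 0.88783186, -2.3390774 ,  1.29498313]), 'tvec': array([ 452.87679177,  306.44925263, 1022.29909774])} [-106.09252556  833.44184356  798.88863281] [ 0.54683058 -0.64296225 -0.536261  ]
wrist {'mtx': array([[321.23571436,   0.        , 325.39857359],
       [  0.        , 321.23571436, 201.50585815],
       [  0.        ,   0.        ,   1.        ]]), 'k1': -0.037331947914740246, 'rvec': array([-2.30511736,  1.75125006,  0.26438265]), 'tvec': array([-673.89001974,  -38.07948447,  379.72585355])} [ 252.57634589 -630.08718811  372.77990099] [-0.28232779 -0.07628389 -0.95628018]
```

View pics/scene0.png

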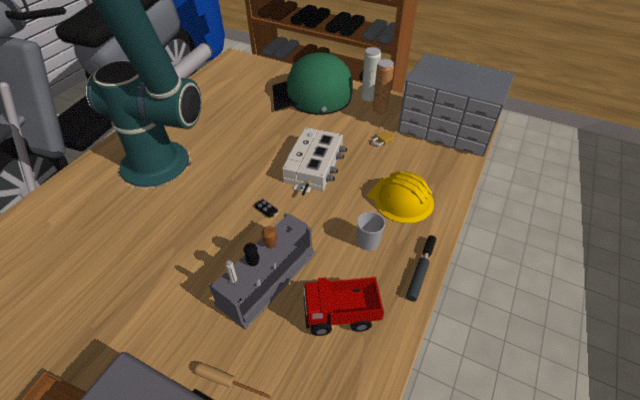

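View pics/side0.png

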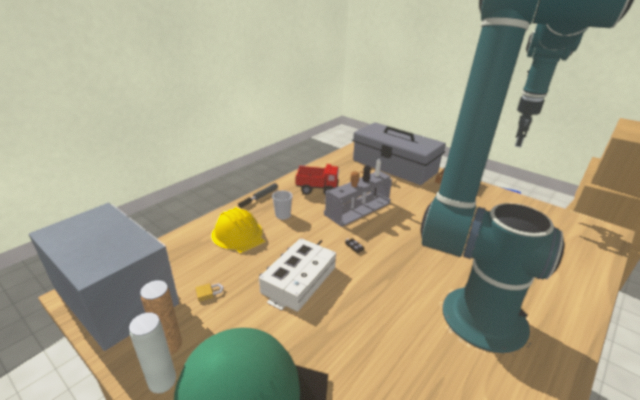

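View pics/wrist0.png

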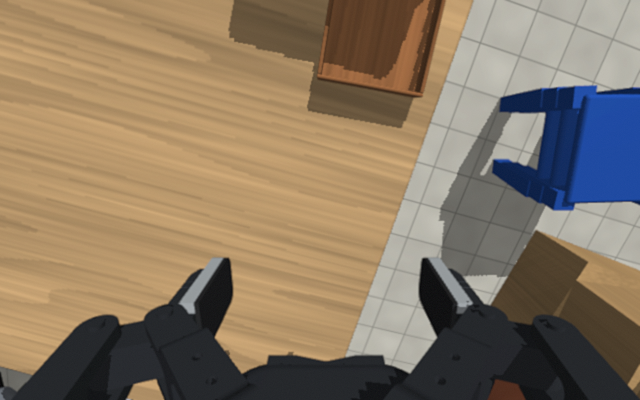

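The scene view shows the tester (white) at about (231,272) at one end of the rack, the nut driver at (251,253), the wooden-handled driver at (270,236) and the box at (313,158). I'll zoom in on these.

```bash
python3 - <<'E'
from h import *
p,d,c=load('scene0')
a=cv2.resize(p[205:325,200:330],None,fx=5,fy=5,interpolation=cv2.INTER_CUBIC)
b=cv2.resize(p[120:200,270:360],None,fx=8,fy=7,interpolation=cv2.INTER_CUBIC)
cv2.imwrite('pics/zr.png',a[:,:,::-1]);cv2.imwrite('pics/zb.png',b[:,:,::-1])
p,d,c=load('side0')
b=cv2.resize(p[220:320,240:350],None,fx=7,fy=6,interpolation=cv2.INTER_CUBIC)
cv2.imwrite('pics/zs.png',b[:,:,::-1])
E
```

```text
(no output)
```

View pics/zr.png

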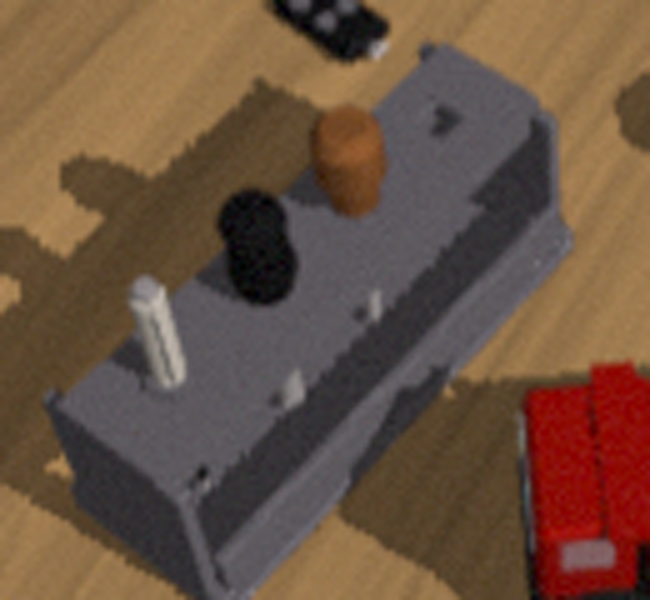

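View pics/zb.png

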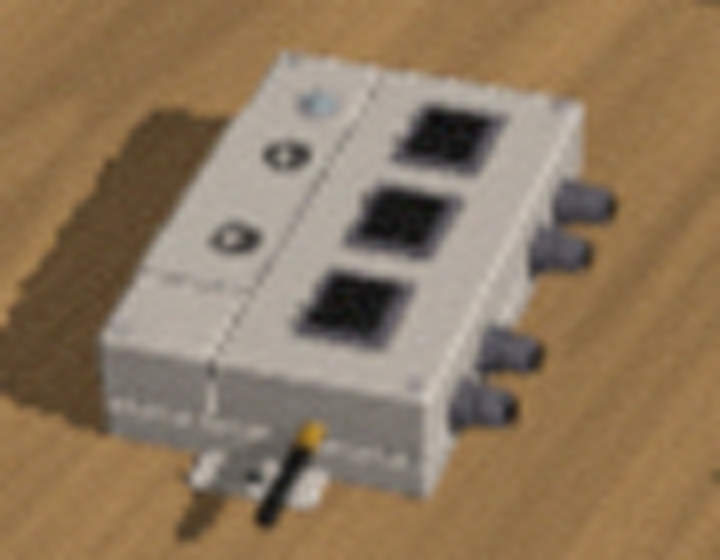

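View pics/zs.png

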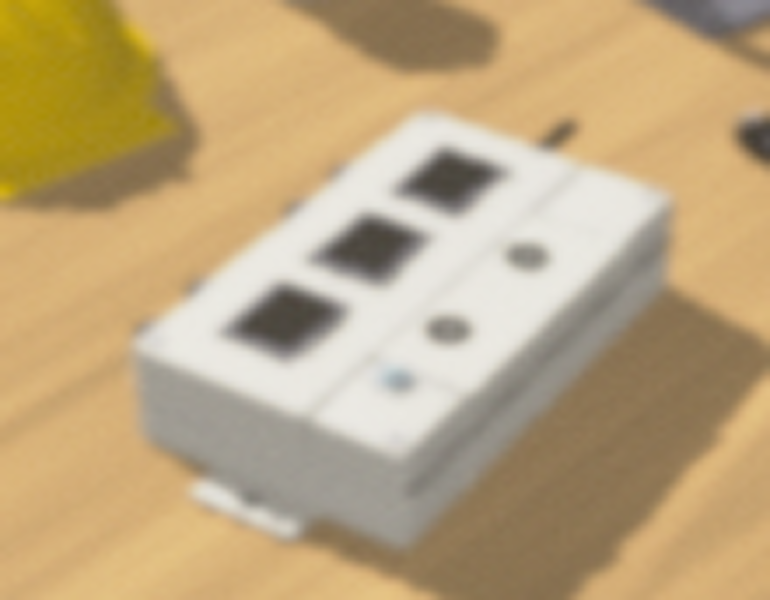

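```bash
python3 - <<'E'
from h import *
p,d,c=load('scene0')
Z=lambda u,v,x0,y0,fx,fy:(x0+(u+.5)/fx-.5,y0+(v+.5)/fy-.5)
r=lambda u,v:Z(u,v,200,205,5,5); b=lambda u,v:Z(u,v,270,120,8,7)
print('tester top',onplane(c,[r(148,287)],182), 'handle base',onplane(c,[r(170,385)],118))
print('stout top',onplane(c,[r(348,125)],167),'nut top',onplane(c,[r(253,207)],172),'empty hole',onplane(c,[r(444,120)],112))
rc=[r(55,400),r(435,50),r(548,115),r(190,500)]
print('rack corners',onplane(c,rc,112))
bc=[b(285,58),b(580,105),b(430,382),b(105,338)]
print('box corners',onplane(c,bc,60))
print('reset',onplane(c,[b(287,156)],60),'lim',onplane(c,[b(235,238)],60),'lens',onplane(c,[b(318,103)],63))
p,d,c=load('side0'); s=lambda u,v:Z(u,v,240,220,7,6)
print('side reset',onplane(c,[s(448,329)],60),'lim',onplane(c,[s(527,256)],60),onplane(c,[s(398,380)],63))
E
```

```text
tester top [[ 542.54198326 -291.25247365  182.        ]] handle base [[ 545.33877243 -297.79435235  118.        ]]
stout top [[ 562.7918302  -172.45673122  167.        ]] nut top [[ 552.92874864 -232.3387271   172.        ]] empty hole [[ 574.17906265 -113.93388967  112.        ]]
rack corners [[ 502.33298134 -323.93526656  112.        ]
 [ 547.6945975   -77.38156374  112.        ]
 [ 617.49224977  -88.5164929   112.        ]
 [ 581.95179068 -336.8217397   112.        ]]
box corners [[385.64703766 311.95320976  60.        ]
 [508.69902155 334.50338926  60.        ]
 [538.39126569 142.5239599   60.        ]
 [418.825514   112.292899    60.        ]]
reset [[421.00534098 248.88654399  60.        ]] lim [[430.26693897 190.30091301  60.        ]] lens [[415.65831305 284.88543226  63.        ]]
side reset [[422.73681645 250.32986317  60.        ]] lim [[432.48999736 191.25416745  60.        ]] [[412.77602886 289.76642681  63.        ]]
```

Call:
{"fn": "servo_tool", "kwargs": {
  "series": [
    [[0,0,-15,-0.141],[0,0,-15,-0.141],[0,0,-15,-0.141],[0,0,-15,-0.141],[0,0,-15,-0.141],[0,0,-15,-0.141],[0,0,-15,-0.141],[0,0,-15,-0.141]]
  ],
  "grip": -1
}}

```text
time_s: 1.15
ee_pos: [181.2, -649.9, 329.5]
tcp_rot: [-2.398, -2.029, -0.001]
wrist_force: [0.1, -0.8, 0.5]
width: 1.001
```

```bash
cat >> h.py <<'E'
def pose():
    s=observe(); R=cv2.Rodrigues(np.array(s['tcp_rot']))[0]; return s,np.array(s['ee_pos']),R
def delta(target):
    s,p,R=pose(); d=R.T@(np.array(target)-p)
    print('t',round(s['time_s'],2),'tcp',p.round(1),'yaw',round(np.degrees(np.arctan2(R[1,0],R[0,0])),2),'zax',R[:,2].round(3),'delta tool',d.round(1),'F',np.round(s['wrist_force'],1),'w',round(s['width'],3))
E
python3 -c "
from h import *
delta([543.5,-293,320])"
```

```text
t 1.15 tcp [ 181.2 -649.9  329.5] yaw 80.47 zax [-0.     0.001 -1.   ] delta tool [412.  298.2   9.8] F [ 0.1 -0.8  0.5] w 1.001
```

Call:
{"fn": "servo_tool", "kwargs": {
  "series": [
    [[26,18.5,0,0],[26,18.5,0,0],[26,18.5,0,0],[26,18.5,0,0],[26,18.5,0,0],[26,18.5,0,0],[26,18.5,0,0],[26,18.5,0,0]]
  ]
}}

```text
time_s: 2.15
ee_pos: [363.0, -469.5, 329.1]
tcp_rot: [-2.403, -2.023, -0.0]
wrist_force: [-0.1, 0.1, -0.0]
width: 0.998
```

Call:
{"fn": "servo_tool", "kwargs": {
  "series": [
    [[26,18.5,0,0],[26,18.5,0,0],[26,18.5,0,0],[26,18.5,0,0],[26,18.5,0,0],[26,18.5,0,0],[25,18.5,0,0],[0,0,0,0]]
  ]
}}

```text
time_s: 3.15
ee_pos: [521.9, -312.5, 329.0]
tcp_rot: [-2.399, -2.026, -0.0]
wrist_force: [-0.7, -0.0, -0.5]
width: 1.002
```

```bash
python3 - <<'E'
from h import *
delta([543.5,-293,320])
p,d,c=save('wrist','w1')
print(proj(c,[[543.5,-293,182],[543.5,-293,116]]))
E
```

```text
t 3.15 tcp [ 521.9 -312.5  329. ] yaw 80.37 zax [-0.001  0.001 -1.   ] delta tool [22.8 18.1  9. ] F [-0.7 -0.  -0.5] w 1.002
[[344.48009638 158.68071187]
 [341.32314605 149.45722487]]
```

View pics/w1.png

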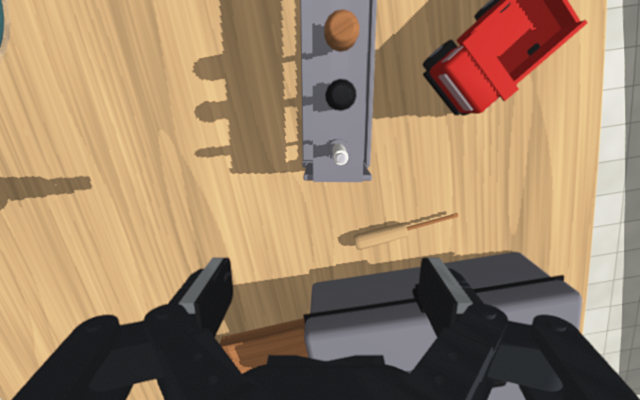

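```bash
python3 - <<'E'
from h import *
p,d,c=load('w1')
cv2.imwrite('pics/zw1.png',cv2.resize(p[120:190,290:390],None,fx=7,fy=7,interpolation=cv2.INTER_CUBIC)[:,:,::-1])
for uv in [(341,158),(341,154),(338,150),(341,94),(341,20),(420,260),(300,160)]:
    print(uv,withdepth(c,[uv],[d[uv[1],uv[0]]]).round(1))
E
```

```text
(341, 158) [[ 540.3 -291.8  181.6]]
(341, 154) [[ 540.9 -287.9  182.4]]
(338, 150) [[ 538.7 -284.4  176.5]]
(341, 94) [[ 550.  -232.8  172.2]]
(341, 20) [[ 560.2 -168.7  168.1]]
(420, 260) [[ 650.3 -518.1   -0.9]]
(300, 160) [[ 4.809e+02 -3.149e+02 -2.000e-01]]
```

View pics/zw1.png

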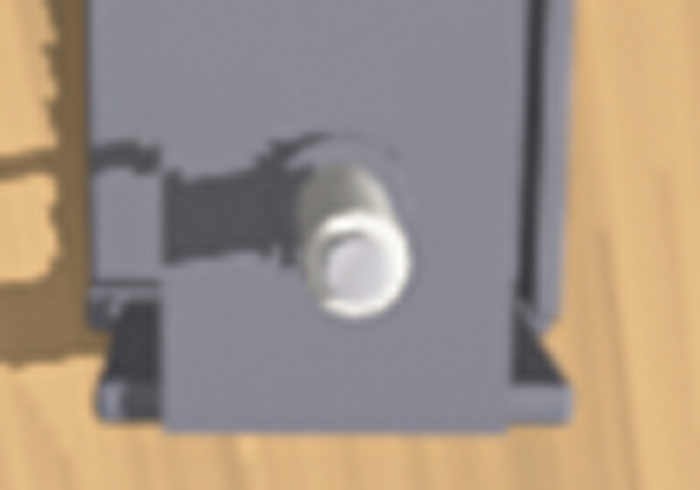

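```bash
python3 - <<'E'
from h import *
delta([541,-292,225])
E
```

```text
t 3.2 tcp [ 521.  -313.5  329. ] yaw 80.31 zax [-0.001  0.    -1.   ] delta tool [ 24.5  16.2 104. ] F [-0.2  0.6  0.1] w 0.999
```

Call:
{"fn": "servo_tool", "kwargs": {
  "series": [
    [[6,4,0,0],[6,4,0,0],[6.5,4,26,0],[6,4,26,0],[0,0,26,0],[0,0,26,0],[0,0,0,0],[0,0,0,0]]
  ]
}}

```text
time_s: 4.2
ee_pos: [541.2, -293.1, 226.7]
tcp_rot: [2.403, 2.022, 0.001]
wrist_force: [-1.1, -0.6, 0.4]
width: 1.003
```

```bash
python3 - <<'E'
from h import *
delta([541,-292,225])
p,d,c=save('wrist','w2')
cv2.imwrite('pics/zw2.png',cv2.resize(p[150:350,200:460],None,fx=3,fy=3,interpolation=cv2.INTER_CUBIC)[:,:,::-1])
E
```

```text
t 4.2 tcp [ 541.2 -293.1  226.7] yaw 80.18 zax [ 0.001 -0.001 -1.   ] delta tool [ 1.1 -0.4  1.7] F [-1.1 -0.6  0.4] w 1.003
```

View pics/zw2.png

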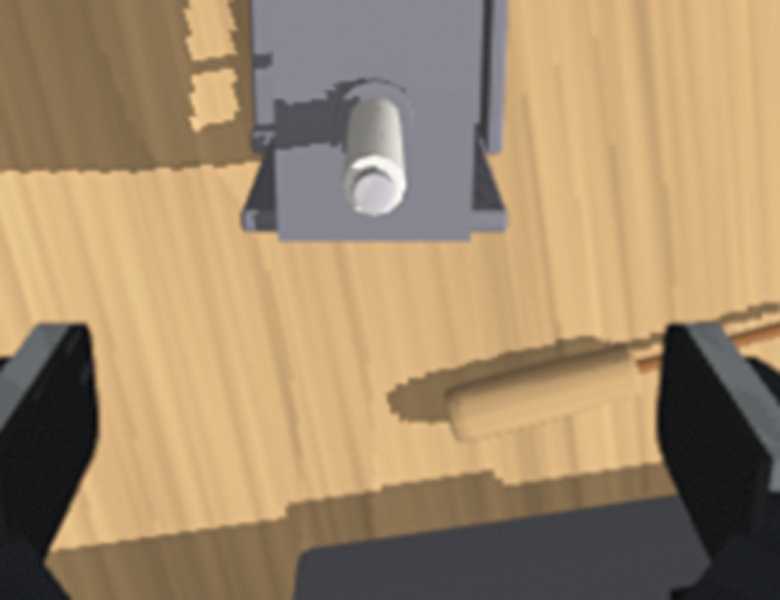

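```bash
python3 - <<'E'
from h import *
p,d,c=load('w2')
q=onplane(c,[(200+375.5/3-.5,150+188.5/3-.5)],179)[0];print(q)
q2=onplane(c,[(200+375.5/3-.5,150+190.5/3-.5)],182)[0];print(q2)
for v in (208,212,215): print(withdepth(c,[(325,v)],[d[v,325]]))
delta([q[0],q[1],136])
E
```

```text
[ 540.59637166 -291.5218733   179.        ]
[ 540.69348076 -290.98520415  182.        ]
[[ 541.53712891 -287.47940049  181.9301642 ]]
[[ 541.00172242 -290.55201813  181.27699504]]
[[ 540.64324965 -292.6098194   181.57298627]]
t 4.25 tcp [ 541.6 -293.3  227.3] yaw 80.18 zax [ 0.002 -0.001 -1.   ] delta tool [ 1.7 -1.5 91.3] F [-0.3 -0.5 -0. ] w 1.006
```

Call:
{"fn": "servo_tool", "kwargs": {
  "series": [
    [[1,-0.5,18,0],[0.5,-0.5,18,0],[0,0,18,0],[0,0,16,0],[0,0,12,0],[0,0,8.5,0],[0,0,0,0],[0,0,0,0]]
  ]
}}

```text
time_s: 5.25
ee_pos: [540.6, -291.3, 135.7]
tcp_rot: [2.402, 2.023, 0.001]
wrist_force: [-0.6, -0.2, 0.2]
width: 0.998
```

Call:
{"fn": "servo_tool", "kwargs": {
  "series": [
    [[0,0,0,0],[0,0,0,0],[0,0,0,0],[0,0,0,0],[0,0,0,0],[0,0,0,0],[0,0,0,0],[0,0,0,0]]
  ],
  "grip": 1
}}

```text
time_s: 6.25
ee_pos: [540.3, -291.2, 135.3]
tcp_rot: [2.403, 2.023, 0.0]
wrist_force: [1.7, 0.5, 1.8]
width: 0.152
```

```bash
python3 - <<'E'
from h import *
delta([541,-292,136])
p,d,c=save('wrist','w3')
E
```

```text
t 6.25 tcp [ 540.3 -291.2  135.3] yaw 80.2 zax [ 0.001 -0.    -1.   ] delta tool [-0.7  0.8 -0.7] F [1.7 0.5 1.8] w 0.152
```

View pics/w3.png

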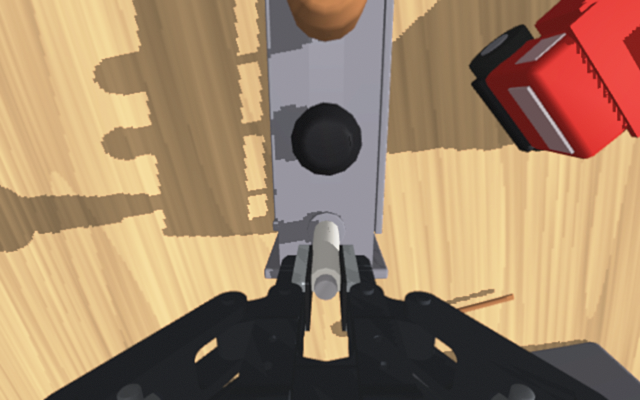

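The tester's handle sits between the pads, and the opening of 0.15 fits a 15 mm handle. I'll lift straight up.

Call:
{"fn": "servo_tool", "kwargs": {
  "series": [
    [[0,0,0,0],[0,0,-8,0],[0,0,-16,0],[0,0,-20,0],[0,0,-20,0],[0,0,-20,0],[0,0,-20,0],[0,0,-16,0]]
  ]
}}

```text
time_s: 7.3
ee_pos: [540.3, -291.2, 256.9]
tcp_rot: [2.402, 2.023, 0.001]
wrist_force: [0.7, 0.2, -0.4]
width: 0.149
```

Call:
{"fn": "servo_tool", "kwargs": {
  "series": [
    [[0,0,-20,0],[0,0,-20,0],[0,0,-15,0],[0,0,0,0],[0,0,0,0],[0,0,0,0],[0,0,0,0],[0,0,0,0]]
  ]
}}

```text
time_s: 8.3
ee_pos: [539.9, -291.0, 309.6]
tcp_rot: [-2.402, -2.023, 0.0]
wrist_force: [-0.1, -0.1, -1.0]
width: 0.148
```

```bash
python3 - <<'E'
from h import *
delta([421.5,249.5,306])
p,d,c=save('scene','s4');cv2.imwrite('pics/z4.png',cv2.resize(p[80:330,130:400],None,fx=2.2,fy=2.2)[:,:,::-1])
p,d,c=save('side','d4')
_,P,R=pose()
print(proj(c,[P+[0,0,11],P+[0,0,-120]]))
cv2.imwrite('pics/zd4.png',cv2.resize(p[80:230,320:470],None,fx=4,fy=4)[:,:,::-1])
E
```

```text
t 8.3 tcp [ 539.9 -291.   309.6] yaw 80.2 zax [-0.001  0.    -1.   ] delta tool [ 512.4 -208.6    3.9] F [-0.1 -0.1 -1. ] w 0.148
[[383.58546303 122.89888594]
 [379.42468763 157.03153577]]
```

View pics/z4.png

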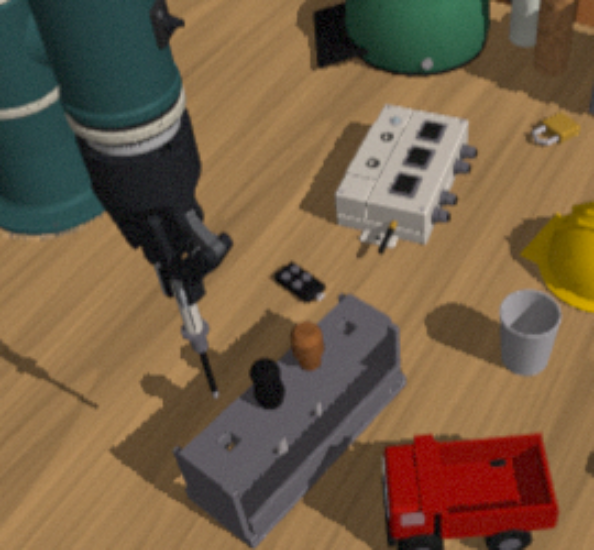

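View pics/zd4.png

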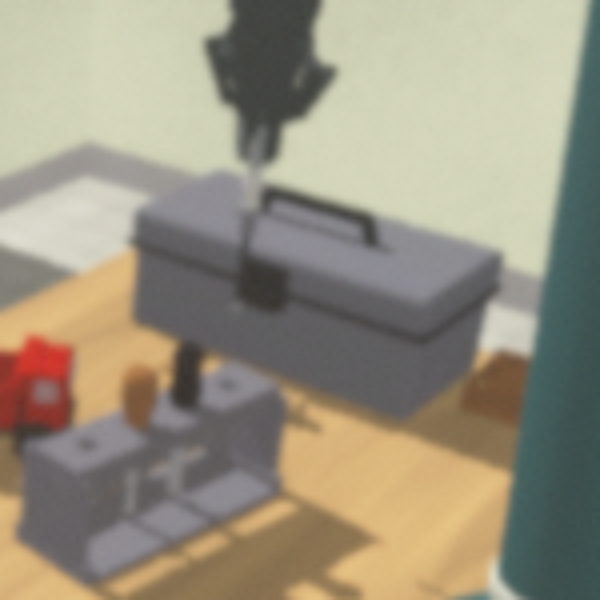

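Call:
{"fn": "servo_tool", "kwargs": {
  "series": [
    [[16,-6.5,0,0],[32,-13,0,0],[32,-13,0,0],[32,-13,0,0],[32,-13,0,0],[32,-13,0,0],[32,-13,0,0],[32,-13,0,0]]
  ]
}}

```text
time_s: 9.4
ee_pos: [483.9, -36.0, 310.3]
tcp_rot: [-2.403, -2.024, -0.001]
wrist_force: [0.1, 0.1, -0.0]
width: 0.149
```

Call:
{"fn": "servo_tool", "kwargs": {
  "series": [
    [[32,-13,0,0],[32,-13,0,0],[32,-13,0,0],[32,-13,0,0],[32,-13,0,0],[32,-13,0,0],[32,-13,0,0],[32,-13,0,0]]
  ]
}}

```text
time_s: 10.4
ee_pos: [424.5, 233.5, 310.3]
tcp_rot: [-2.402, -2.024, -0.001]
wrist_force: [0.4, -1.7, 0.3]
width: 0.145
```

Call:
{"fn": "servo_tool", "kwargs": {
  "series": [
    [[16,-7,0,0],[0,0,20,0],[0,0,20,0],[0,0,20,0],[0,0,15,0],[0,0,10,0],[0,0,0,0],[0,0,0,0]]
  ]
}}

```text
time_s: 11.4
ee_pos: [422.3, 249.2, 225.8]
tcp_rot: [2.403, 2.023, 0.002]
wrist_force: [0.1, -0.0, -0.2]
width: 0.147
```

```bash
python3 - <<'E'
from h import *
delta([421.5,249.5,306])
for n in ['scene','side','wrist']:
    p,d,c=save(n,n[:2]+'5')
    if n=='scene': a=p[50:200,270:380];f=5;f=4
    if n=='side': a=p[170:310,220:360];f=4
    if n=='wrist': a=p;f=1
    cv2.imwrite('pics/z5'+n+'.png',cv2.resize(a,None,fx=f,fy=f,interpolation=cv2.INTER_CUBIC)[:,:,::-1])
E
```

```text
t 11.4 tcp [422.3 249.2 225.8] yaw 80.2 zax [ 0.001  0.001 -1.   ] delta tool [  0.3  -0.7 -80.2] F [ 0.1 -0.  -0.2] w 0.147
```

View pics/z5scene.png

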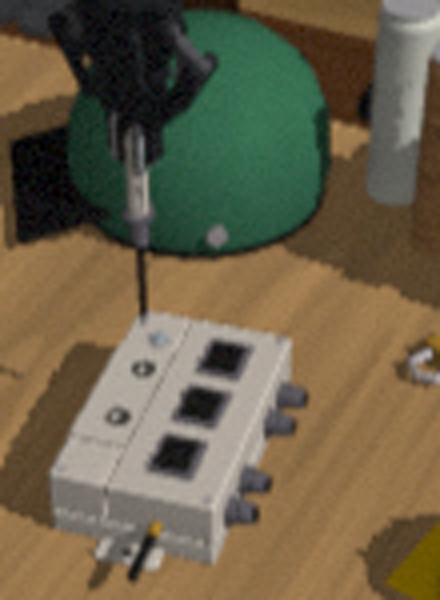

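View pics/z5side.png

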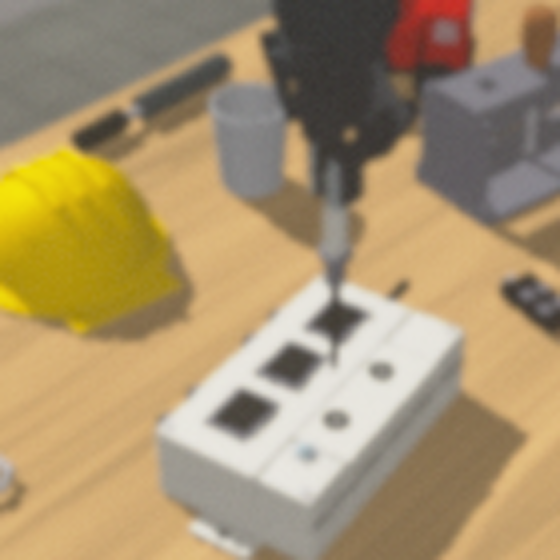

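View pics/z5wrist.png

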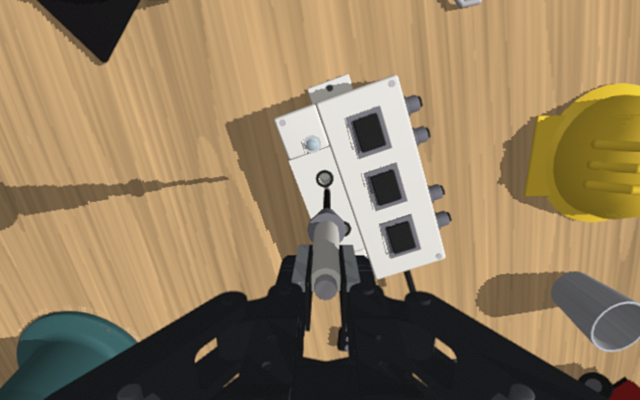

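```bash
python3 - <<'E'
from h import *
p,d,c=load('wr5')
cv2.imwrite('pics/z5w.png',cv2.resize(p[165:245,295:375],None,fx=7,fy=7,interpolation=cv2.INTER_CUBIC)[:,:,::-1])
p,d,c=load('sc5')
cv2.imwrite('pics/z5s.png',cv2.resize(p[105:160,285:340],None,fx=10,fy=10,interpolation=cv2.INTER_CUBIC)[:,:,::-1])
p,d,c=load('si5')
cv2.imwrite('pics/z5d.png',cv2.resize(p[235:295,280:340],None,fx=10,fy=10,interpolation=cv2.INTER_CUBIC)[:,:,::-1])
E
```

```text
(no output)
```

View pics/z5w.png

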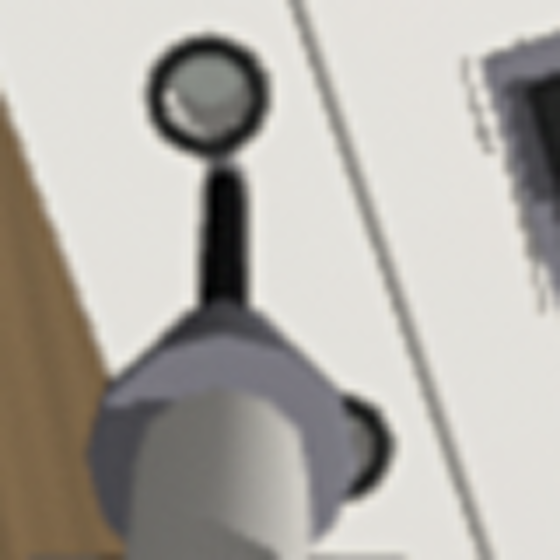

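View pics/z5s.png

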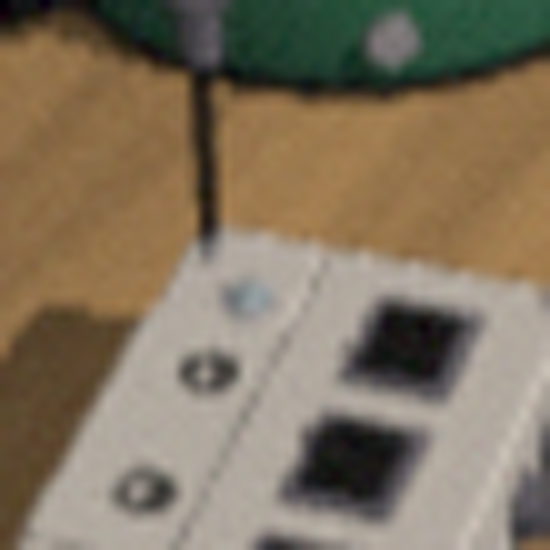

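View pics/z5d.png

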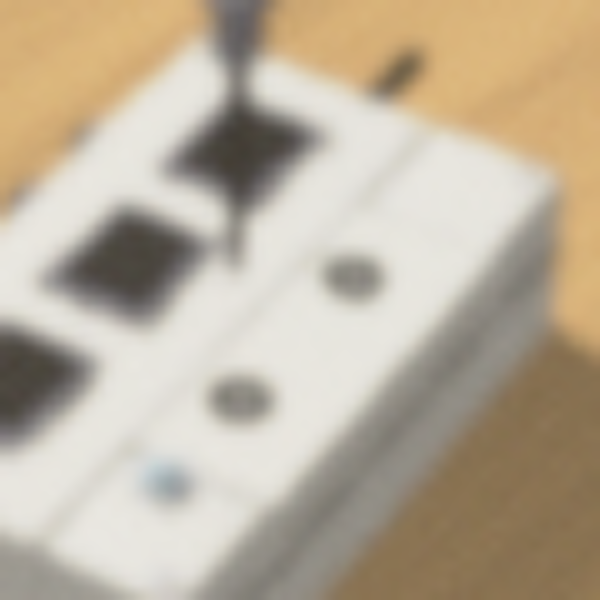

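```bash
python3 - <<'E'
from h import *
Z=lambda u,v,x0,y0,f:(x0+(u+.5)/f-.5,y0+(v+.5)/f-.5)
cs=[load('wr5')[2],load('sc5')[2],load('si5')[2]]
def T(pts,idx):
    A=[];b=[]
    for i in idx:
        o,d=ray(cs[i],[pts[i]]);d=d[0]/np.linalg.norm(d[0]);M=np.eye(3)-np.outer(d,d);A.append(M);b.append(M@o)
    return np.linalg.lstsq(np.vstack(A),np.hstack(b),rcond=None)[0]
tip=[Z(224,160,295,165,7),Z(207,262,285,105,10),Z(234,268,280,235,10)]
hole=[Z(207,96,295,165,7),Z(208,373,285,105,10),Z(241,400,280,235,10)]
lim=[None,Z(145,491,285,105,10),Z(354,278,280,235,10)]
for idx in ([0,1,2],[1,2],[0,1],[0,2]): print(idx,'tip',T(tip,idx).round(1),'hole',T(hole,idx).round(1))
print('lim',T(lim,[1,2]).round(1))
s,P,R=pose();print('axis xy at grasp',P,'tip z exp',P[2]-120)
for i in range(3): 
    t=onplane(cs[i],[tip[i]],P[2]-120)[0];h=onplane(cs[i],[hole[i]],60)[0]; print(i,t.round(1),h.round(1),(h-t)[:2].round(1),'tool',(R.T@(h-t)).round(1))
E
```

```text
[0, 1, 2] tip [423.7 249.3 105.2] hole [421.2 249.3  60. ]
[1, 2] tip [424.2 248.7 105.3] hole [421.4 249.8  59.8]
[0, 1] tip [422.6 249.2 103.9] hole [420.7 248.6  60.1]
[0, 2] tip [423.7 251.  107.7] hole [421.4 249.7  60.3]
lim [431.3 190.8  59.9]
axis xy at grasp [422.2718461  249.2749529  225.98943729] tip z exp 105.98943729275416
0 [423.3 250.  106. ] [420.7 248.6  60. ] [-2.6 -1.5] tool [-1.9 -2.4 46. ]
1 [423.3 246.6 106. ] [420.7 248.8  60. ] [-2.6  2.2] tool [ 1.6 -3.  46. ]
2 [425.3 250.2 106. ] [422.2 250.6  60. ] [-3.1  0.4] tool [-0.2 -3.2 46. ]
```

All three views agree: the tip stands at about (423.5, 249, 105) and the hole at (421, 249, 60). I'll shift by -2.6 mm in tool y and go down to just above the mouth.

Call:
{"fn": "servo_tool", "kwargs": {
  "series": [
    [[-0.2,-1.3,0,0],[0,-1.3,0,0],[0,0,10,0],[0,0,10,0],[0,0,10,0],[0,0,7,0],[0,0,0,0],[0,0,0,0]]
  ]
}}

```text
time_s: 12.55
ee_pos: [419.3, 249.3, 188.3]
tcp_rot: [2.403, 2.023, 0.001]
wrist_force: [0.3, 0.6, -0.6]
width: 0.146
```

```bash
python3 - <<'E'
from h import *
delta([421.5,249.5,180])
p,d,c=save('wrist','wr6')
a=cv2.resize(p[165:245,295:375],None,fx=6,fy=6,interpolation=cv2.INTER_CUBIC)
cv2.imwrite('pics/z6w.png',a[:,:,::-1])
p,d,c=save('scene','sc6')
cv2.imwrite('pics/z6s.png',cv2.resize(p[115:165,285:335],None,fx=10,fy=10,interpolation=cv2.INTER_CUBIC)[:,:,::-1])
p,d,c=save('side','si6')
cv2.imwrite('pics/z6d.png',cv2.resize(p[245:295,280:330],None,fx=10,fy=10,interpolation=cv2.INTER_CUBIC)[:,:,::-1])
E
```

```text
t 12.55 tcp [419.3 249.3 188.3] yaw 80.2 zax [ 0.  0. -1.] delta tool [0.6 2.1 8.3] F [ 0.3  0.6 -0.6] w 0.146
```

View pics/z6w.png

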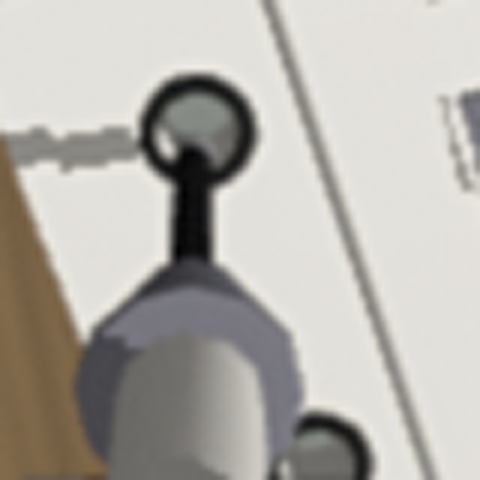

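View pics/z6s.png

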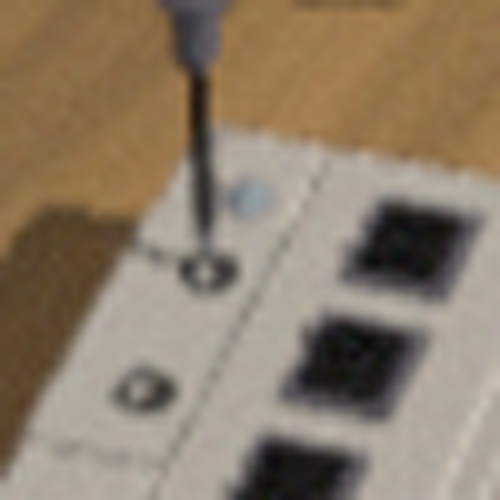

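View pics/z6d.png

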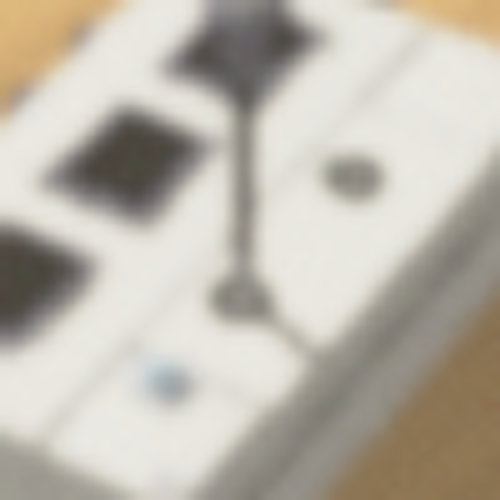

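```bash
python3 - <<'E'
from h import *
Z=lambda u,v,x0,y0,f:(x0+(u+.5)/f-.5,y0+(v+.5)/f-.5)
cs=[load('wr6')[2],load('sc6')[2],load('si6')[2]]
tip=[Z(192,150,295,165,6),Z(207,250,285,115,10),Z(240,268,280,245,10)]
hole=[Z(199,131,295,165,6),Z(208,272,285,115,10),Z(241,299,280,245,10)]
s,P,R=pose()
for i in range(3):
    h=onplane(cs[i],[hole[i]],60)[0]
    for z in (P[2]-120,):
        t=onplane(cs[i],[tip[i]],z)[0]; print(i,t.round(1),h.round(1),(h-t)[:2].round(1),'tool',(R.T@(h-t)).round(1))
    # where a tip on the axis at that height should appear
    print('   expected tip px in view if centred', (proj(cs[i],[[h[0],h[1],P[2]-120]])[0]-np.array(tip[i])).round(2))
E
```

```text
0 [419.8 248.1  68.6] [421.1 248.6  60. ] [1.2 0.6] tool [0.8 1.1 8.6]
   expected tip px in view if centred [ 1.23 -0.84]
1 [420.4 249.5  68.6] [420.5 249.2  60. ] [ 0.2 -0.2] tool [-0.2  0.2  8.6]
   expected tip px in view if centred [0.01 0.05]
2 [424.8 248.2  68.6] [422.5 250.3  60. ] [-2.3  2.1] tool [ 1.7 -2.7  8.6]
   expected tip px in view if centred [0.11 0.79]
```

Call:
{"fn": "servo_tool", "kwargs": {
  "series": [
    [[0.5,0.6,0,0],[0,0,4,0],[0,0,4,0],[0,0,4,0],[0,0,4,0],[0,0,4,0],[0,0,0,0],[0,0,0,0]]
  ]
}}

```text
time_s: 13.7
ee_pos: [419.9, 249.6, 168.2]
tcp_rot: [2.403, 2.024, 0.0]
wrist_force: [-0.2, 0.7, 0.0]
width: 0.145
```

```bash
python3 - <<'E'
from h import *
delta([421,249.3,153])
p,d,c=save('wrist','wr7')
a=cv2.resize(p[165:245,295:375],None,fx=6,fy=6,interpolation=cv2.INTER_CUBIC)
cv2.imwrite('pics/z7w.png',a[:,:,::-1])
p,d,c=save('scene','sc7')
cv2.imwrite('pics/z7s.png',cv2.resize(p[115:165,285:335],None,fx=10,fy=10,interpolation=cv2.INTER_CUBIC)[:,:,::-1])
E
```

```text
t 13.7 tcp [419.9 249.6 168.2] yaw 80.2 zax [ 0.  0. -1.] delta tool [-0.1  1.2 15.2] F [-0.2  0.7  0. ] w 0.145
```

View pics/z7w.png

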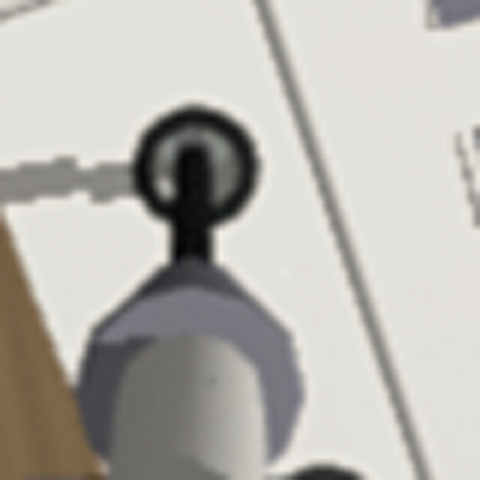

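View pics/z7s.png

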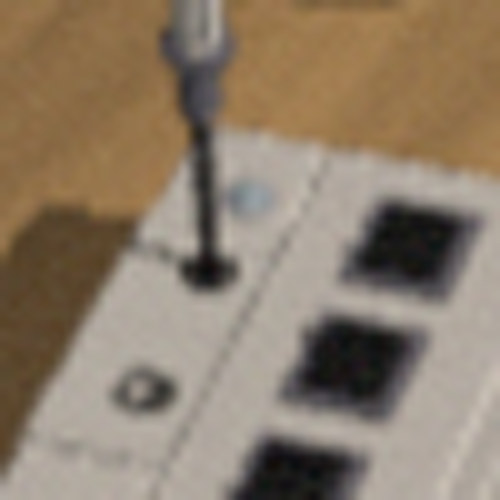

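The blade is inside the reset hole, next to the lens, and there's no contact force. Next comes the press.

Call:
{"fn": "servo_tool", "kwargs": {
  "series": [
    [[0,0.4,2,0],[0,0,2,0],[0,0,2,0],[0,0,2,0],[0,0,2,0],[0,0,2,0],[0,0,1.5,0],[0,0,0,0]]
  ]
}}

```text
time_s: 14.8
ee_pos: [420.5, 249.7, 154.9]
tcp_rot: [2.403, 2.023, 0.001]
wrist_force: [-0.5, -0.5, 4.0]
width: 0.149
```

```bash
python3 - <<'E'
from h import *
delta([421,249.3,153])
E
```

```text
t 14.8 tcp [420.5 249.7 154.9] yaw 80.2 zax [ 0.001  0.    -1.   ] delta tool [-0.3  0.6  1.9] F [-0.5 -0.5  4. ] w 0.149
```

Call:
{"fn": "servo_tool", "kwargs": {
  "series": [
    [[0,0,0.5,0],[0,0,0.5,0],[0,0,0.5,0],[0,0,0.5,0],[0,0,0,0],[0,0,0,0],[0,0,0,0],[0,0,0,0]]
  ]
}}

```text
time_s: 15.8
ee_pos: [420.6, 249.7, 153.1]
tcp_rot: [2.403, 2.023, 0.001]
wrist_force: [-0.2, 0.1, 5.4]
width: 0.145
```

```bash
python3 - <<'E'
from h import *
delta([421,249.3,153])
p,d,c=save('wrist','wr8')
a=cv2.resize(p[165:265,285:385],None,fx=5,fy=5,interpolation=cv2.INTER_CUBIC)
cv2.imwrite('pics/z8w.png',a[:,:,::-1])
delta([421,249.3,153])
E
```

```text
t 15.8 tcp [420.6 249.7 153.1] yaw 80.2 zax [ 0.001  0.    -1.   ] delta tool [-0.3  0.5  0.1] F [-0.2  0.1  5.4] w 0.145
t 15.85 tcp [420.6 249.8 153.1] yaw 80.2 zax [ 0.001  0.    -1.   ] delta tool [-0.4  0.5  0.1] F [-1.4  0.   4.6] w 0.146
```

View pics/z8w.png

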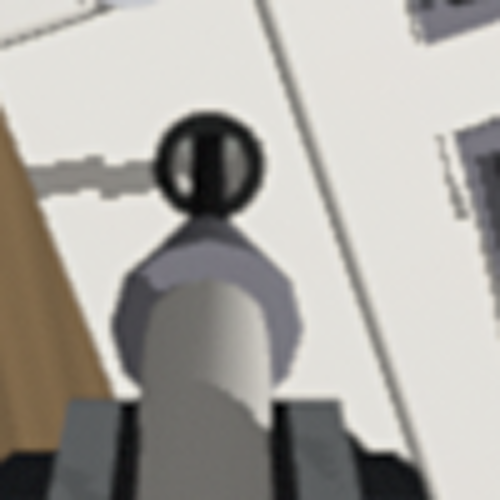

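Call:
{"fn": "servo_tool", "kwargs": {
  "series": [
    [[0,0,0.4,0],[0,0,0.3,0],[0,0,0.3,0],[0,0,0,0],[0,0,0,0],[0,0,0,0],[0,0,0,0],[0,0,0,0]]
  ]
}}

```text
time_s: 16.85
ee_pos: [421.0, 250.1, 152.9]
tcp_rot: [2.403, 2.023, 0.003]
wrist_force: [0.0, 0.6, 8.8]
width: 0.151
```

The force rose to 8.8 N with hardly any travel, so the button is at its stop. I'll hold it there.

Call:
{"fn": "servo_tool", "kwargs": {
  "series": [
    [[0,0,0,0],[0,0,0,0],[0,0,0,0],[0,0,0,0],[0,0,0,0],[0,0,0,0],[0,0,0,0],[0,0,0,0]]
  ]
}}

```text
time_s: 17.85
ee_pos: [421.0, 250.1, 153.0]
tcp_rot: [2.403, 2.023, 0.003]
wrist_force: [-0.5, 0.7, 9.1]
width: 0.143
```

Call:
{"fn": "servo_tool", "kwargs": {
  "series": [
    [[0,0,0,0],[0,0,0,0],[0,0,0,0],[0,0,0,0],[0,0,0,0],[0,0,0,0],[0,0,0,0],[0,0,0,0]]
  ]
}}

```text
time_s: 18.85
ee_pos: [421.0, 250.1, 152.9]
tcp_rot: [2.403, 2.023, 0.003]
wrist_force: [-0.9, -0.1, 9.5]
width: 0.148
```

Call:
{"fn": "servo_tool", "kwargs": {
  "series": [
    [[0,0,0,0],[0,0,0,0],[0,0,0,0],[0,0,0,0],[0,0,0,0],[0,0,0,0],[0,0,0,0],[0,0,0,0]]
  ]
}}

```text
time_s: 19.85
ee_pos: [421.0, 250.1, 152.9]
tcp_rot: [2.403, 2.023, 0.003]
wrist_force: [-0.2, 0.2, 8.7]
width: 0.151
```

Call:
{"fn": "servo_tool", "kwargs": {
  "series": [
    [[0,0,0,0],[0,0,0,0],[0,0,0,0],[0,0,0,0],[0,0,0,0],[0,0,0,0],[0,0,0,0],[0,0,0,0]]
  ]
}}

```text
time_s: 20.85
ee_pos: [421.0, 250.1, 152.9]
tcp_rot: [2.403, 2.023, 0.003]
wrist_force: [-0.4, -0.5, 10.0]
width: 0.147
```

```bash
python3 - <<'E'
from h import *
delta([421,249.3,153])
p,d,c=save('scene','sc9')
E
```

```text
t 20.85 tcp [421.  250.1 152.9] yaw 80.2 zax [ 0.002  0.001 -1.   ] delta tool [-0.8  0.2 -0.1] F [-0.4 -0.5 10. ] w 0.147
```

View pics/sc9.png

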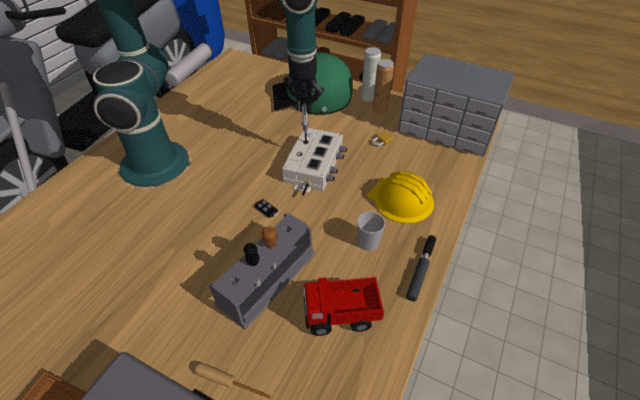

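The scene view shows the tester in the reset hole at about (306,141). The other tools and things are at the same pixels as at the start.

```bash
python3 -c "
from h import *
print(robot.sign_off())
delta([421,249.3,153])"
```

```text
the job is handed in; nothing more can be done
None
the job is handed in; nothing more can be done
```

I took the tester out of the rack and put its blade down the hole next to the lamp lens. I pressed the reset button to its stop, held it there for about 4 s, and handed the job in at about 21 s, still gripping and pressing.

- **Press:** the last reading was a steady 9–10 N upward push, with the TCP still at (421.0, 250.1, 152.9) mm. That puts the blade tip about 27 mm below the hole's mouth, which is fully down. I judged the stop from the force rise and the height, since the button's travel can't be read directly.
- **Grip:** the opening stayed at about 0.15, which fits the 15 mm handle.
- **Other things:** in the last scene picture the other tools and things stood where they began. The blade never went near the limits hole.
- **Disagreement:** at the last check above the hole, the side camera put the tip about 3 mm from the hole's axis, while the other two cameras said 0.2–1.4 mm. I went mostly by those two, and the blade then went in without touching the sides.

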